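Feed a tray of models into the curing cabinet past its sprung gate

TASK

With one fingertip hold the curing cabinet's sprung gate open by its finger plate beside the chute, and with the other fingertip push the tray of models by its upright handle plate along the chute and under the gate, fully home against the back stop; then let the gate shut behind it. Push only: the tray and its models are never lifted or tipped, the tray must not knock or rub on the gate, and the other things on the table stay where they are.

Things in the scene. Friction and masses are not known exactly. Their poses are not given: they have to be found in the camera images.
- cabinet: White bench-top UV curing cabinet with a straight feed chute in front, one fixed piece. Origin: at table height on the chute's centreline, under the gate's leaf. y axis: along the chute into the cabinet, the way the tray travels. x axis: across the chute to the side with hinge and hold plate; z up. Cabinet front at y = +8 mm: 240 mm wide (x -120 to +120), 170 mm tall; keep the hand clear of it.
- chute_mouth (a point): Point on the chute's floor, on the centreline at its open outer end (cabinet y = -285 mm), 6 mm above the table. Lane 74 mm wide (cabinet x -37 to +37), open on top up to the cabinet; aluminium guides 4 mm thick on both sides: the hinge-side one (x +37 to +41) reaches 56 mm above the table, the other 34 mm.
- back_stop (a point): Point on the chute's floor inside the cabinet, on the centreline, on the face of the solid back stop (cabinet y = +112 mm). The front of the tray's box touches this face when the tray is fully home.
- gate (a joint): Angle of the gate about its hinge tube, rad: 0 = shut (leaf across the lane), 1.4 = stop, wide open. The tray and models clear the raised leaf from about 0.8. A spring shuts the gate by itself: pressing at the plate's outer edge takes about 1 N to start and 3 N when wide open. The tray cannot push it open.
- hinge_end (a point): Outer end (cabinet y = -275 mm) of the axis of the hinge tube, 62 mm above the table. The 8 mm tube runs from here along the chute (cabinet +y) to the leaf, on top of the taller guide, at cabinet x = +39 mm.
- gate_leaf (a point): Mid-lane point on the lower edge of the gate's dark steel leaf, 3 mm thick, across the lane at cabinet y = 0; shut, its lower edge is 24 mm above the table (blocks the tray's box, not the strap of its handle). Opening swings it up sideways over the lane, still in the plane y = 0 and up to 140 mm above the table: no finger can pass y = 0. 
- hold_plate (a point): Middle of the outer edge of the gate's dark steel finger plate (cabinet y = -160 mm). Plate 2.5 mm thick, fixed to the tube opposite the leaf: 47 mm wide from the hinge axis, cabinet y -275 to -45 mm. Shut, it lies level 62 mm above the table (cabinet x +39 to +86). Pressed down it swings down, its edge nearing the tall guide, and lifts the leaf; a fingertip may slide along it.
- tray: Loose steel tray in the chute before the gate, 260 to 460 g. Origin: underside, centre of its box; y axis along the chute to the cabinet. Box 70 wide, 100 long (y -50 to +50), 28 mm tall, open, 3 compartments with a model each (tops up to 35 mm above the underside). Behind it a strap 20 mm wide, 5 mm thick leads to the upright push plate. Fully home: origin at cabinet y = +62 mm.
- push_face (a point): Centre of the rear face of the upright push plate at the end of the tray's handle: 44 mm wide, 40 mm tall, 3 mm thick; this point is 20 mm above the tray's underside, 130 mm behind the tray's origin. When the tray is home it stands 68 mm in front of the gate leaf, outside the cabinet.
- model_cone: Loose model on the tray: pale foam truncated cone, 26 mm wide at the foot, 32 mm tall, in the tray's compartment farthest from the handle. Origin: centre of its underside, z up.
- model_block: Loose model on the tray: off-white block 24 x 22 x 30 mm, in the tray's middle compartment. Origin: centre of its underside, z up.
- model_drum: Loose model on the tray: pale foam cylinder 25 mm across, 28 mm tall, in the compartment next to the handle. Origin: centre of its underside, z up.
- foam_tower: Bystander: pale foam study block standing on end, 28 x 28 mm, 85 mm tall. Origin: centre of its underside. To be left alone.
- foam_frustum: Bystander: pale foam truncated cone, 60 mm wide at the foot, 60 mm tall. Origin: centre of its underside. To be left alone.
- foam_disc: Bystander: pale foam disc, 84 mm across, 18 mm thick, lying flat. Origin: centre of its underside. To be left alone.
- brush: Bystander: small hand brush lying on the table, 160 mm long. Origin: centre of its underside. To be left alone.
- jar: Bystander: small glass jar with a black cap, 48 mm across, 55 mm tall. Origin: centre of its underside. To be left alone.
- mug: Bystander: white mug, 80 mm across, 90 mm tall. Origin: centre of its underside. To be left alone.
- bowl: Bystander: shallow wooden bowl, 130 mm across, 50 mm tall. Origin: centre of its underside. To be left alone.

How it is judged:
By the outcome, as a careful person would: the job done as asked, in the order asked, and still so for the second after the job is handed in, with the robot touching nothing.
It also fails if it takes over 45 s, if anything falls off the work surface, if the arm or the gripper's body presses on something with over 40 N, if the wrist force passes 120 N, or if a joint passes its speed limit or range.

ROBOT

A 6-joint arm with a two-finger parallel gripper is mounted at the origin on the work surface. World frame = base frame: x ahead of the robot, y to its left, z up, the work surface at z = 0. Lengths are in m, angles in degrees, forces in N, time in s.
With the tool pointing down it reaches from about 0.25 to 0.725 m from the base axis. Payload 9.7 kg.
Tool frame: the origin (TCP) lies midway between the tips of the shut fingers; the grasp point (between the pads) lies 19 mm behind it; z points along the fingers, x is the direction in which the jaws open and shut, and the axes are right-handed (so a half turn about z gives the same grasp; the last joint's range is limited). The gripper opens to 85 mm and grips with 20 to 120 N. Pads are 22 mm wide; open, the fingers measure 114 mm over their backs; the gripper's body (76 mm by 85 mm) begins 54 mm behind the grasp point. The pads swing forward as they close: fully open they stand 13 mm farther back than shut.
Start: joints at [72.307, 4.979, 10.078, 95.1, 0, 90], TCP at [0.167, 0.524, 0.231] pointing down, gripper open.
Joint ranges: [-179.16, 179.16], [-48.56, 103.87], [-65.8, 70.77], [-126.05, 130.52], [-82.76, 87.17], [-180, 180]. Speed limits (degrees/s): [127.2, 127.2, 147.25, 180, 180, 180].

INTERFACE

Orientations are given as [roll, pitch, yaw] about the fixed x, y, z axes, in that order (R = Rz(yaw) Ry(pitch) Rx(roll)).
In Python, from workcell import bot, optics gives the robot as it stands.
- The arm moves only by the shell command python3 -m creep 'ROWS' [FORCE]. ROWS is JSON, a list of rows, each a list of 7 numbers: the shift along the tool's x, y, z in m, then the turn, a rotation vector about the tool's x, y, z in rad, then the opening, from 0 (shut) to 1 (fully open). A call has 1 to 8 rows; each row is the pose to reach, as a shift and turn from the pose commanded when the call began, along the tool's axes at that moment; what a row does not reach only later rows make up. A row lasts 1/10 s, in which the tool goes at most 50 mm and 8.59 degrees, less where a joint would pass 70% of its speed; a pose out of reach is approached as far as the arm can. A call with a gripper value outside its range is refused whole. The fingers move at their own pace and stop on an object; FORCE is the grip in N (left out, the last holds). Time passes only in rows, so rows that repeat a pose let the fingers close. It gives the time, the measured TCP pose, the force and the opening at its end, in the units of the state.
- bot.get_obs(): the state, without advancing time (a new reading comes with each control period).
- optics.camera(name): name is "scene" or "top" or "wrist"; returns the picture (400x640x3 uint8, red, green, blue); there is no depth.
- optics.camera_params(name): a dict with "camera_matrix" (3x3 intrinsics, pixels), "D" ([k1, k2, p1, p2, k3] as OpenCV has them; the pictures are not rectified), "R" (3x3) and "t" (3): a world point X has camera coordinates R X + t; the wrist camera has in their place "mount" (4x4, takes a point from camera to tool coordinates, whose origin is the TCP and whose axes are the tool frame's). Camera axes: x right, y down, z forward; pixel columns grow to the right and rows downward; lengths in m; the calibration is good to about 2 mm. A picture is of the moment at which its call begins: read the wrist's pose just before it. camera_params takes no time and is no camera call.
- bot.job_done(): hands the job in, once; it reports no verdict.
The state is a dict: "time": time; "q": joint angles; "qd": joint speeds; "joint_efforts": joint torques, N m; "ee_pos": TCP position; "tcp_rot": TCP orientation; "wrist_force": force on the tool from outside, world axes, zero at the start; "torque": the same for the moment, N m; "opening": finger opening in m.
Only numpy, scipy, OpenCV 4.12 (cv2) and the standard library are available. Lean on these libraries where they do the work, as an engineer would, in place of code of your own. Each camera call takes 0.05 s, during which the arm holds its last target.

## Working session

There is one attempt and no reset: what is moved stays moved. The work goes in short steps, Python scripts to look and compute and a shell command to move; the robot and the scene stay as the last step left them, time stands still between calls to the robot, and variables do not carry over. Pictures are saved under pics/ and viewed, and the job is handed in when it is done.

```bash
ls; mkdir -p pics
python3 - <<'E'
from workcell import bot, optics
import cv2
print(bot.get_obs())
for n in ["scene","top","wrist"]:
    im=optics.camera(n); cv2.imwrite(f"pics/{n}0.png",im[:,:,::-1]); p=optics.camera_params(n)
    print(n,p)
E
```

```text
pics
{'time': 0.0, 'q': array([7.23088964e+01, 5.01076745e+00, 1.00339757e+01, 9.50979128e+01,
       5.23211477e-06, 9.00011700e+01]), 'qd': array([-0.02905612, -0.06708736,  0.0700289 ,  0.0570654 ,  0.01136495,
       -0.01592627]), 'joint_efforts': array([-1.59951187e-04, -5.20385385e+01,  4.64810371e+01,  1.60354137e-02,
       -4.18831758e-05, -3.93057618e-06]), 'ee_pos': array([0.16706982, 0.5237798 , 0.23058196]), 'tcp_rot': array([-1.79999996e+02,  7.47044714e-02,  7.23077264e+01]), 'wrist_force': array([0.41268188, 0.5161917 , 0.37676101]), 'torque': array([ 0.00720518,  0.0381395 , -0.00437788]), 'opening': 0.08487671394733283}
scene {'camera_matrix': array([[424.98760282,   0.        , 326.93598367],
       [  0.        , 424.98760282, 194.81455313],
       [  0.        ,   0.        ,   1.        ]]), 'D': array([-0.01605414,  0.        ,  0.        ,  0.        ,  0.        ]), 'R': array([[ 0.78376673,  0.62080979, -0.01746194],
       [ 0.36488648, -0.48305375, -0.79593777],
       [-0.50256101,  0.61745792, -0.60512656]]), 't': array([-0.46386055, -0.12975639,  1.411
[... 374 characters left out ...]
 0.14799213,  0.01290753, -0.98890431]]), 't': array([0.03785953, 0.58391706, 1.05291109])}
wrist {'camera_matrix': array([[340.61335186,   0.        , 322.50826502],
       [  0.        , 340.61335186, 196.20250437],
       [  0.        ,   0.        ,   1.        ]]), 'D': array([-0.01639931,  0.        ,  0.        ,  0.        ,  0.        ]), 'mount': array([[ 9.99999686e-01, -7.91732676e-04,  2.17589915e-05,
         1.16074514e-04],
       [ 7.50729249e-04,  9.56250267e-01,  2.92548908e-01,
        -7.48876343e-02],
       [-2.52427571e-04, -2.92548800e-01,  9.56250561e-01,
        -1.43142297e-01],
       [ 0.00000000e+00,  0.00000000e+00,  0.00000000e+00,
         1.00000000e+00]])}
```

View pics/scene0.png

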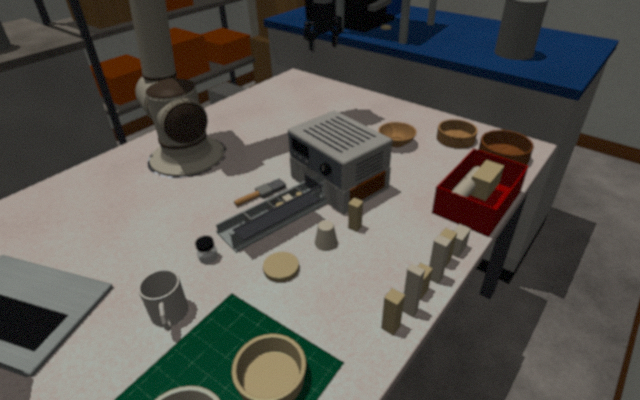

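View pics/top0.png

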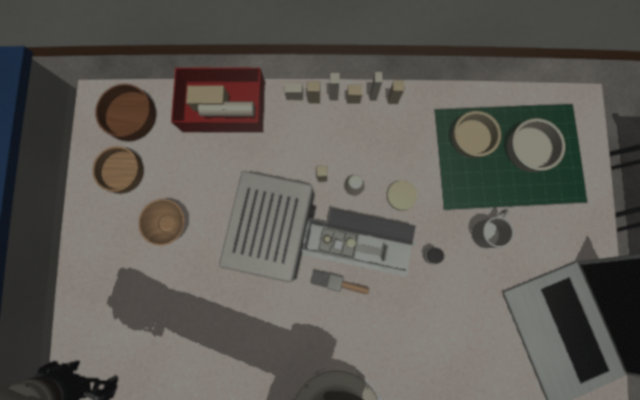

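View pics/wrist0.png

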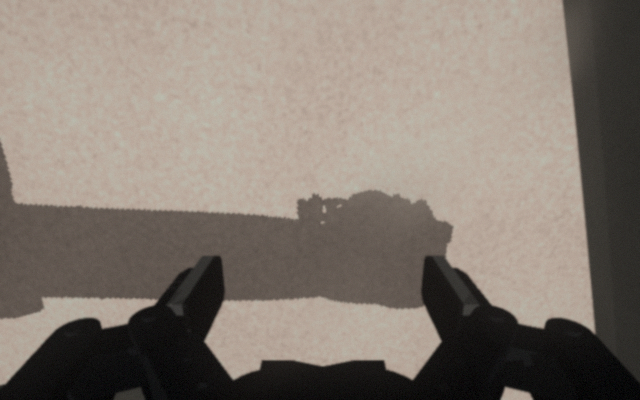

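Run:
```python
import cv2
t=cv2.imread("pics/top0.png");c=t[150:310,200:460]
c=cv2.convertScaleAbs(cv2.resize(c,None,fx=3,fy=3,interpolation=cv2.INTER_CUBIC),alpha=1.4);cv2.imwrite("pics/topc.png",c)
t=cv2.imread("pics/scene0.png");c=t[100:290,180:410]
c=cv2.convertScaleAbs(cv2.resize(c,None,fx=3,fy=3,interpolation=cv2.INTER_CUBIC),alpha=1.6);cv2.imwrite("pics/scenec.png",c)
```

```text
(no output)
```

View pics/topc.png

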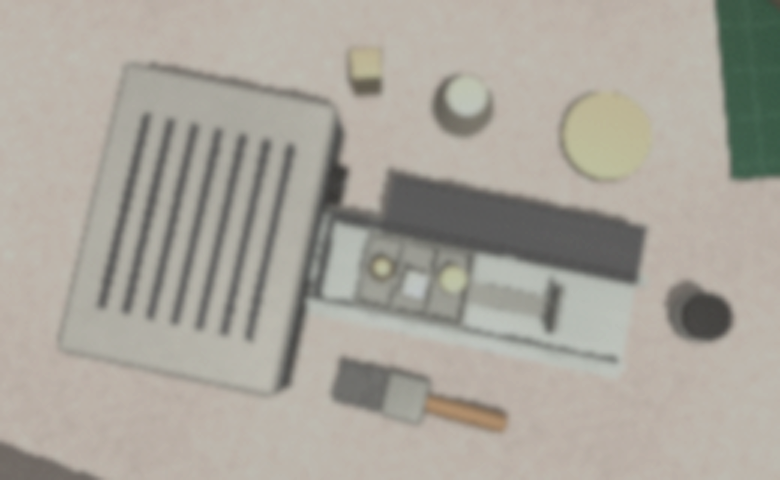

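View pics/scenec.png

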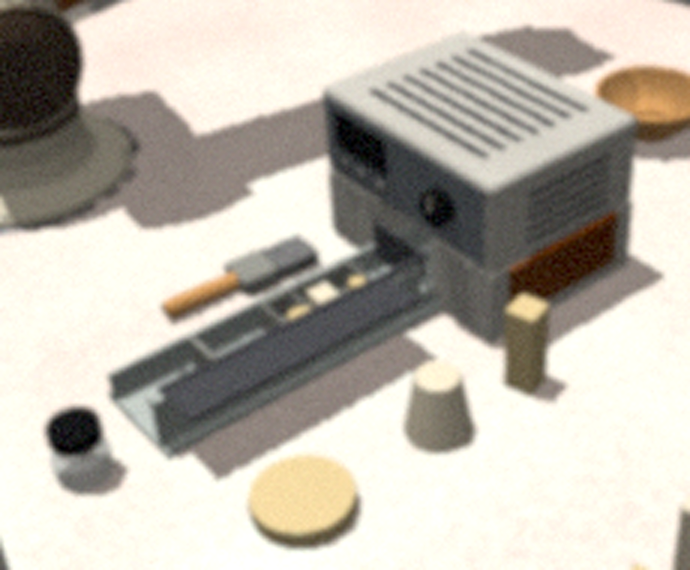

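```bash
cat > h.py <<'E'
import numpy as np, cv2
from scipy.spatial.transform import Rotation as Ro
from workcell import bot, optics
def pose():
    o=bot.get_obs(); return np.array(o['ee_pos']),Ro.from_euler('xyz',o['tcp_rot'],degrees=True).as_matrix(),o
def cam(n):
    p=optics.camera_params(n)
    K,D=np.array(p['camera_matrix']),np.array(p['D'])
    if n=='wrist':
        P,R,_=pose(); M=np.array(p['mount']); Rw=R@M[:3,:3]; C=P+R@M[:3,3]; return K,D,Rw.T,-Rw.T@C
    return K,D,np.array(p['R']),np.array(p['t'])
def plane(c,uv,z):
    K,D,R,t=c; uv=np.array(uv,float).reshape(-1,1,2)
    n=cv2.undistortPoints(uv,K,D)[:,0]; d=np.c_[n,np.ones(len(n))]@R; C=-R.T@t
    s=(z-C[2])/d[:,2]; return C+d*s[:,None]
def proj(c,X):
    K,D,R,t=c; return cv2.projectPoints(np.array(X,float).reshape(-1,3),cv2.Rodrigues(R)[0],t,K,D)[0][:,0]
def tri(c1,u1,c2,u2):
    def ray(c,u):
        a=plane(c,[u],0.)[0]; C=-c[2].T@c[3]; d=a-C; return C,d/np.linalg.norm(d)
    A=[];b=[]
    for c,u in((c1,u1),(c2,u2)):
        C,d=ray(c,u); M=np.eye(3)-np.outer(d,d); A.append(M); b.append(M@C)
    return np.linalg.lstsq(np.vstack(A),np.hstack(b),rcond=None)[0]
E
python3 - <<'E'
from h import *
t=cv2.imread("pics/top0.png"); g=cv2.cvtColor(t,cv2.COLOR_BGR2GRAY)
c=cam('top')
m=(g<75).astype(np.uint8)*255; m[:200]=0;m[250:]=0;m[:,:326]=0;m[:,420:]=0
m=cv2.morphologyEx(m,cv2.MORPH_OPEN,np.ones((5,5)))
k=max(cv2.findContours(m,0,1)[0],key=cv2.contourArea)
print(cv2.contourArea(k),cv2.minAreaRect(k)); 
B=cv2.boxPoints(cv2.minAreaRect(k)); W=plane(c,B,0.062); print(B,W)
print(np.linalg.norm(np.diff(W,axis=0),axis=1))
cr=lambda u,v:(200+(u+.5)/3-.5,150+(v+.5)/3-.5)
# cabinet top front corners z=.17, low guide end, floor
print(plane(c,[cr(343,108),cr(280,392),cr(128,65),cr(62,348)],.17))
print('pushplate top',plane(c,[cr(552,282),cr(546,330)],.046))
print('tray back corners',plane(c,[cr(472,252),cr(464,322)],.034))
for n,u,v,z in [('frus',466,97,.06),('disc',606,135,.018),('tower',366,60,.085),('jar',706,316,.055)]: print(n,plane(c,[cr(u,v)],z))
E
```

```text
1539.0 ((370.6705627441406, 225.68136596679688), (85.6199951171875, 19.905935287475586), 11.768289566040039)
[[326.73047 226.69385]
 [330.79034 207.20633]
 [414.61066 224.66888]
 [410.55078 244.1564 ]] [[ 0.50386057  0.03102027  0.062     ]
 [ 0.55620368  0.02071688  0.062     ]
 [ 0.51178652 -0.20279147  0.062     ]
 [ 0.46006561 -0.19102101  0.062     ]]
[0.05334756 0.22787906 0.05304335]
[[0.59474769 0.06294009 0.17      ]
 [0.36831495 0.10884502 0.17      ]
 [0.62863898 0.23916899 0.17      ]
 [0.39975703 0.28231452 0.17      ]]
pushplate top [[ 0.46122843 -0.12216304  0.046     ]
 [ 0.41866975 -0.116474    0.046     ]]
tray back corners [[ 0.48797403 -0.05153075  0.034     ]
 [ 0.42496999 -0.04437114  0.034     ]]
frus [[ 0.62593654 -0.04419364  0.06      ]]
disc [[ 0.59932445 -0.17786071  0.018     ]]
tower [[0.65356852 0.0461046  0.085     ]]
jar [[ 0.43229012 -0.25701533  0.055     ]]
```

```bash
python3 -m creep '[[-0.02,0.02,-0.03,0,0,-0.1,0.6],[-0.05,0.05,-0.05,0,0,-0.2,0.6],[-0.09,0.083,-0.05,0,0,-0.3,0.6],[-0.13,0.12,-0.05,0,0,-0.4,0.6],[-0.17,0.157,-0.05,0,0,-0.5,0.6],[-0.21,0.194,-0.05,0,0,-0.6,0.6],[-0.24,0.22,-0.05,0,0,-0.7,0.6],[-0.265,0.245,-0.05,0,0,-0.8,0.6]]'; python3 -c "
from h import *
print(bot.get_obs()['q'])"
```

```text
time: 0.95
ee_pos: [0.3202, 0.1948, 0.2814]
tcp_rot: [180.0, 0.0, 118.4]
wrist_force: [1.3, 0.6, 0.7]
opening: 0.051
[ 3.13265703e+01 -1.71094604e+01 -4.41559259e+00  1.02660411e+02
 -1.05810697e-02  2.96616933e+00]
```

```bash
python3 -m creep '[[-0.04,-0.002,0,0,0,-0.11,0.6],[-0.085,-0.004,0,0,0,-0.22,0.6],[-0.13,-0.006,0,0,0,-0.33,0.6],[-0.175,-0.01,0,0,0,-0.44,0.6],[-0.22,-0.013,0,0,0,-0.55,0.6],[-0.265,-0.016,0,0,0,-0.66,0.6],[-0.31,-0.019,0,0,0,-0.77,0.6],[-0.355,-0.021,0,0,0,-0.88,0.6]]'; python3 -m creep '[[-0.004,0,0,0,0,0,0.6],[-0.004,0,0,0,0,0,0.6]]'
python3 - <<'E'
from h import *
p=pose();print(p[0],p[2]['tcp_rot'],p[2]['q'])
np.savez('w1.npz',*cam('wrist'))
im=optics.camera('wrist');cv2.imwrite('pics/w1.png',im[:,:,::-1])
E
```

```text
time: 1.75
ee_pos: [0.4692, -0.128, 0.2812]
tcp_rot: [180.0, 0.0, 168.8]
wrist_force: [1.2, 1.0, 0.5]
opening: 0.0512
time: 1.95
ee_pos: [0.473, -0.1274, 0.2804]
tcp_rot: [180.0, -0.1, 168.4]
wrist_force: [-1.1, 0.5, -0.3]
opening: 0.0512
[ 0.47301908 -0.12742033  0.28044522] [ 1.79981297e+02 -1.01230162e-01  1.68392185e+02] [-1.50835761e+01 -1.76487080e+00  8.71288760e+00  1.00579936e+02
  1.25312036e-02 -9.34757561e+01]
```

View pics/w1.png

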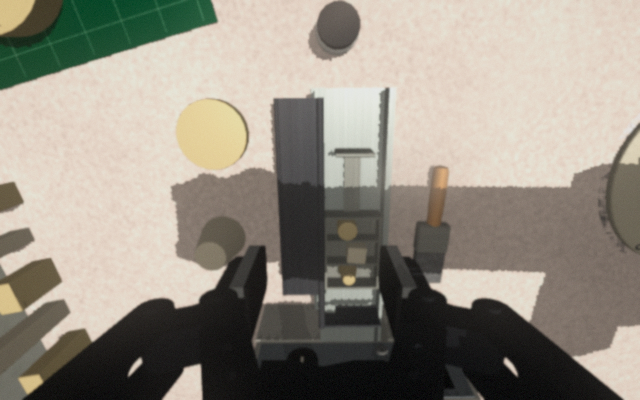

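Run:
```python
import cv2
t=cv2.imread("pics/w1.png");c=t[80:345,255:410]
c=cv2.convertScaleAbs(cv2.resize(c,None,fx=3,fy=3,interpolation=cv2.INTER_CUBIC)[:600],alpha=1.6)
cv2.imwrite("pics/w1c.png",cv2.resize(t[80:230,255:410],None,fx=4,fy=4,interpolation=cv2.INTER_CUBIC))
cv2.imwrite("pics/w1d.png",cv2.convertScaleAbs(cv2.resize(t[200:350,255:410],None,fx=4,fy=4,interpolation=cv2.INTER_CUBIC),alpha=2))
```

```text
(no output)
```

View pics/w1c.png

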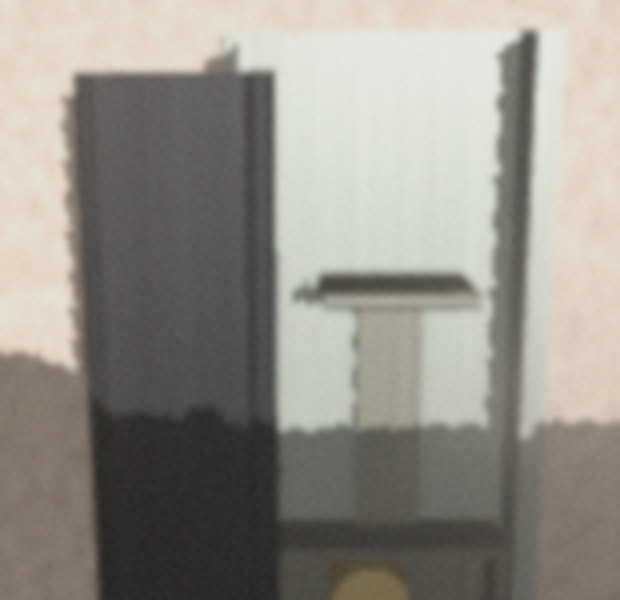

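View pics/w1d.png

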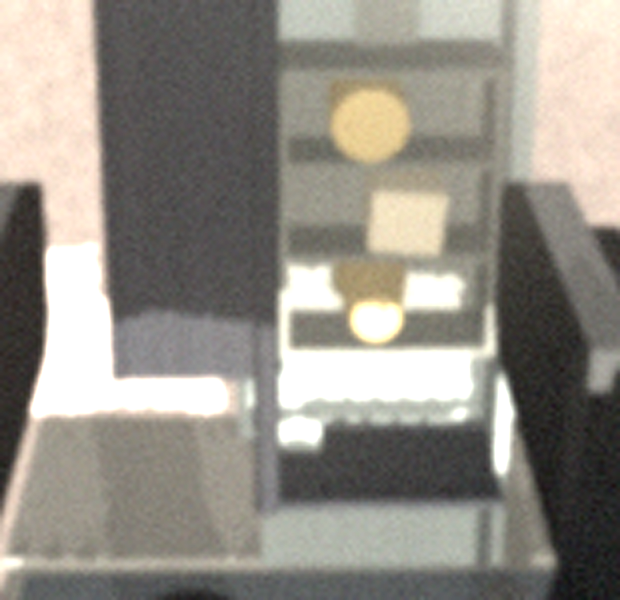

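Run:
```python
from h import *
d=np.load('w1.npz'); c=[d[k] for k in d.files]
C=lambda u,v:(255+(u+.5)/4-.5,80+(v+.5)/4-.5); D=lambda u,v:(255+(u+.5)/4-.5,200+(v+.5)/4-.5)
def P(n,uv,z): r=plane(c,[uv],z)[0]; print(n,r.round(4)); return r[:2]
a=P('plate out mouth',C(76,74),.0632); b=P('plate out cab',D(116,378),.0632)
e=P('tube mouth L edge',C(273,74),.062)
g1=P('guide in mouth',C(537,30),.034); g2=P('guide in far',C(508,590),.034)
p1=P('push L',C(320,294),.046); p2=P('push R',C(482,294),.046)
l1=P('leaf low L',D(278,500),.024);l2=P('leaf low R',D(500,500),.024)
dv=b-a; print('len',np.linalg.norm(dv),'ang y',np.degrees(np.arctan2(dv[1],dv[0])))
dv=g2-g1;print('guide ang',np.degrees(np.arctan2(dv[1],dv[0])))
print('pushw',np.linalg.norm(p1-p2))
ps=np.radians(np.degrees(np.arctan2(*(b-a)[::-1]))-90)
ex=np.array([np.cos(ps),np.sin(ps)]);ey=np.array([-ex[1],ex[0]])
o=(a+b)/2-.086*ex+.16*ey; print('psi',np.degrees(ps),'o',o)
for n,q in dict(a=a,b=b,e=e,g1=g1,g2=g2,p1=p1,p2=p2,l1=l1,l2=l2,frus=(.626,-.044),disc=(.599,-.178),tower=(.6536,.046)).items(): print(n,np.array([(q-o)@ex,(q-o)@ey]).round(4))
```

```text
plate out mouth [ 0.5074 -0.2045  0.0632]
plate out cab [0.5511 0.0203 0.0632]
tube mouth L edge [ 0.4583 -0.1943  0.062 ]
guide in mouth [ 0.3853 -0.1906  0.034 ]
guide in far [ 0.4182 -0.0295  0.034 ]
push L [ 0.4573 -0.1334  0.046 ]
push R [ 0.413  -0.1243  0.046 ]
leaf low L [0.5176 0.1032 0.024 ]
leaf low R [0.442 0.119 0.024]
len 0.2289513810070856 ang y 78.97779827822225
guide ang 78.4699474960724
pushw 0.045253008107747
psi -11.022201721777748 o [0.47542171 0.08140304]
a [ 0.086  -0.2745]
b [ 0.086  -0.0455]
e [ 0.0359 -0.2739]
g1 [-0.0364 -0.2842]
g2 [-0.035  -0.1198]
p1 [ 0.0233 -0.2143]
p2 [-0.0219 -0.2138]
l1 [0.0372 0.0294]
l2 [-0.04    0.0305]
frus [ 0.1718 -0.0943]
disc [ 0.1709 -0.231 ]
tower [ 0.1817 -0.0007]
```

```bash
python3 -m creep '[[0.002,-0.013,0.03,0,0,-0.005,0.6],[0.005,-0.026,0.07,0,0,-0.005,0.6],[0.005,-0.026,0.115,0,0,-0.005,0.6],[0.005,-0.026,0.15,0,0,-0.005,0.6],[0.005,-0.026,0.175,0,0,-0.005,0.6],[0.005,-0.026,0.18,0,0,-0.005,0.6],[0.005,-0.026,0.18,0,0,-0.005,0.6]]'
cat > st.py <<'E'
from h import *
import sys
p,R,o=pose(); ps=np.radians(-11.2); ex=np.array([np.cos(ps),np.sin(ps)]);ey=np.array([-ex[1],ex[0]]);oo=np.array([.476,.0816])
q=p[:2]-oo; print('cab mm',round(q@ex*1e3,1),round(q@ey*1e3,1),round(p[2]*1e3,1),'rot',o['tcp_rot'].round(2),'F cab',round(o['wrist_force'][:2]@ex,1),round(o['wrist_force'][:2]@ey,1),round(o['wrist_force'][2],1),'op',round(o['opening'],4),'t',o['time'])
for n in sys.argv[2:]:
    im=optics.camera(n)[:,:,::-1]
    if n=='top': im=cv2.resize(im[150:310,250:460],None,fx=3,fy=3,interpolation=2)
    if n=='scene': im=cv2.resize(im[80:290,180:410],None,fx=3,fy=2.8,interpolation=2)
    cv2.imwrite(f'pics/{sys.argv[1]}_{n}.png',cv2.convertScaleAbs(im,alpha=1.5))
E
python3 st.py s2 wrist scene
```

```text
time: 2.7
ee_pos: [0.4625, -0.1501, 0.1016]
tcp_rot: [180.0, -0.0, 168.9]
wrist_force: [-0.0, -0.2, 0.9]
opening: 0.0514
cab mm 31.7 -230.0 101.6 rot [ 1.7999e+02 -2.0000e-02  1.6890e+02] F cab 0.0 -0.2 0.9 op 0.0514 t 2.7
```

View pics/s2_wrist.png

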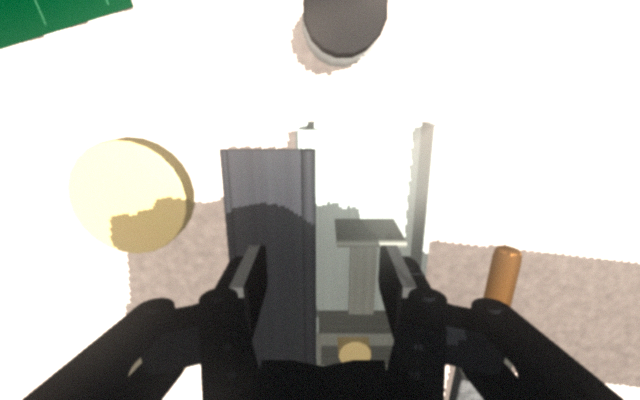

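View pics/s2_scene.png

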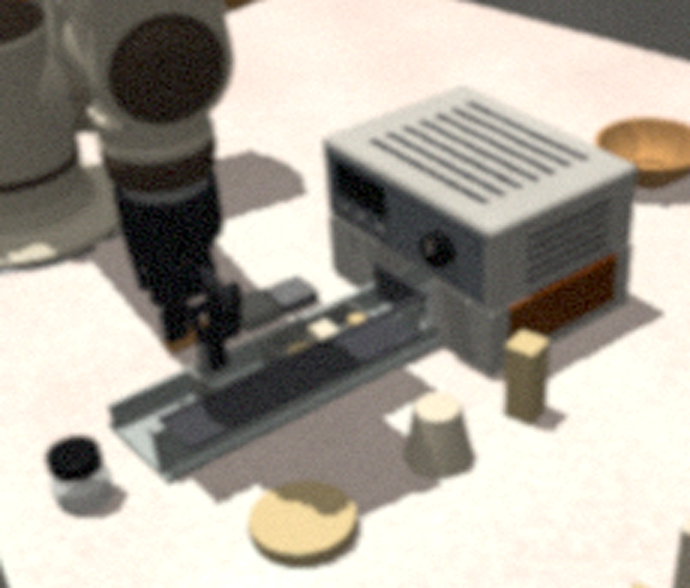

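Run:
```python
from h import *
c=cam('wrist');ps=np.radians(-11.2); ex=np.array([np.cos(ps),np.sin(ps)]);ey=np.array([-ex[1],ex[0]]);oo=np.array([.476,.0816])
for n,uv,z in [('rear top L',(336,243),.046),('rear top R',(404,243),.046),('rear bot L',(336,220),.006),('rear bot R',(396,220),.006),('plate out',(222,150),.0632),('tube',(315,150),.062),('guide',(421,124),.034)]:
    r=plane(c,[uv],z)[0,:2]-oo; print(n,(r@ex*1e3).round(1),(r@ey*1e3).round(1))
def W(x,y,z): return np.r_[oo+x*ex+y*ey,z]
print(proj(c,[W(6.6e-3,-.230,.105),W(.0066,-.219,.105),W(.0066,-.241,.105)]))
cv2.imwrite('pics/s2z.png',cv2.resize(cv2.imread('pics/s2_wrist.png')[130:290,210:440],None,fx=3.4,fy=3.4,interpolation=2))
```

```text
rear top L 24.2 -212.1
rear top R -19.5 -212.2
rear bot L 22.8 -212.6
rear bot R -22.5 -212.6
plate out 87.3 -274.9
tube 37.0 -274.7
guide -27.4 -286.3
[[379.18323154 261.80683531]
 [378.00326526 282.78660044]
 [380.40592698 239.923525  ]]
```

View pics/s2z.png

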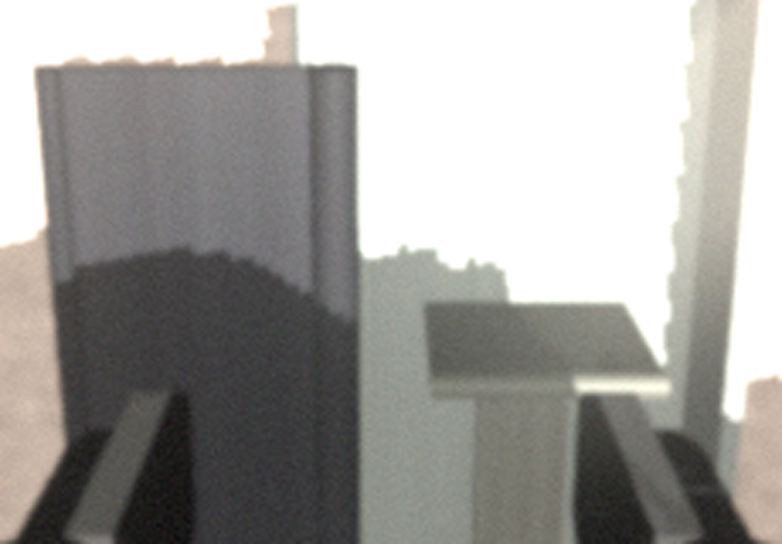

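```bash
python3 -m creep '[[-0.001,-0.002,0.02,0,0,0,0.6],[-0.0015,-0.002,0.035,0,0,0,0.6],[-0.0015,-0.002,0.045,0,0,0,0.6],[-0.0015,-0.002,0.053,0,0,0,0.6],[-0.0015,-0.002,0.06,0,0,0,0.6],[-0.0015,-0.002,0.067,0,0,0,0.6],[-0.0015,-0.002,0.07,0,0,0,0.6],[-0.0015,-0.002,0.07,0,0,0,0.6]]'; python3 st.py s3 wrist scene
```

```text
time: 3.6
ee_pos: [0.464, -0.1534, 0.031]
tcp_rot: [-180.0, 0.0, 168.8]
wrist_force: [3.4, -1.2, -0.5]
opening: 0.0511
cab mm 33.9 -232.9 31.0 rot [-180.      0.    168.85] F cab 3.6 -0.5 -0.5 op 0.0511 t 3.6
```

View pics/s3_wrist.png

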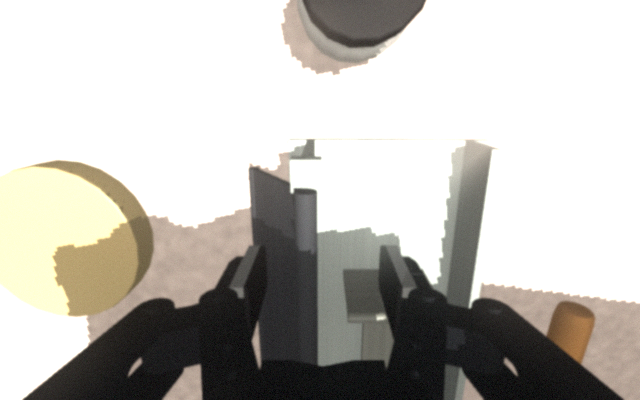

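View pics/s3_scene.png

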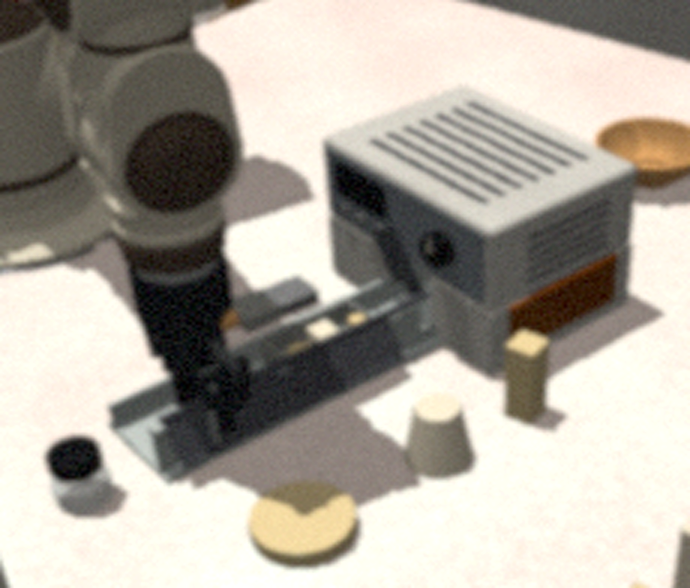

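```bash
python3 -m creep '[[0,0,0.006,0,0,0,0.6],[0,0,0.012,0,0,0,0.6],[0,0,0.017,0,0,0,0.6],[0,0,0.017,0,0,0,0.6]]'; python3 st.py s4 wrist scene
```

```text
time: 4.1
ee_pos: [0.4634, -0.1533, 0.0131]
tcp_rot: [180.0, -0.1, 168.8]
wrist_force: [2.9, -1.6, -3.6]
opening: 0.0515
cab mm 33.2 -232.9 13.1 rot [ 1.7999e+02 -8.0000e-02  1.6885e+02] F cab 3.2 -1.0 -3.6 op 0.0515 t 4.1
```

View pics/s4_wrist.png

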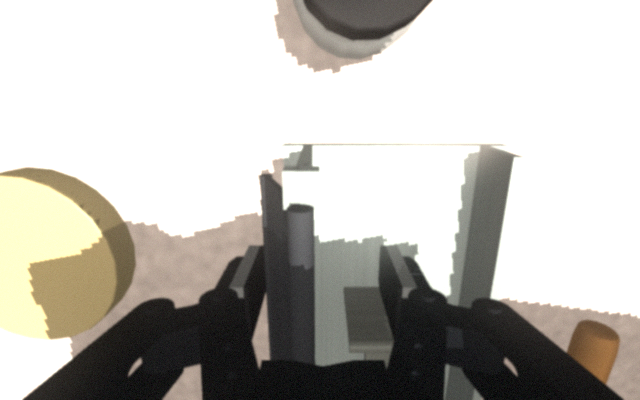

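View pics/s4_scene.png

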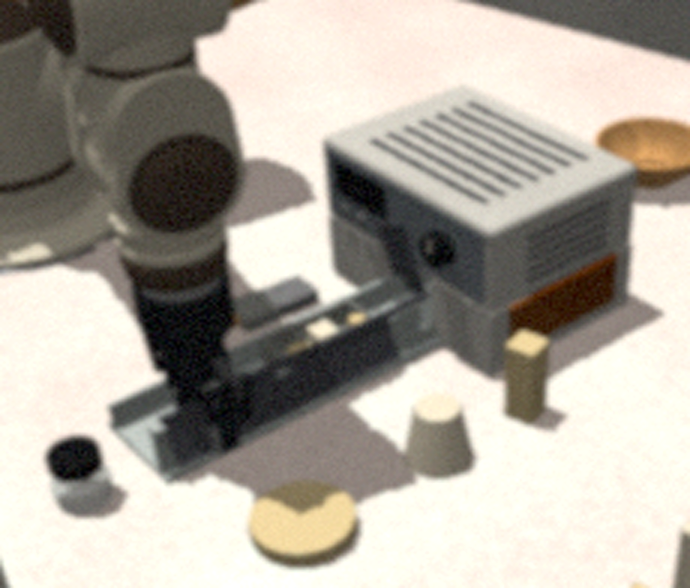

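```bash
python3 -m creep '[[0,0.003,0,0,0,0,0.6],[0,0.006,0,0,0,0,0.6],[0,0.009,0,0,0,0,0.6],[0,0.012,0,0,0,0,0.6],[0,0.016,0,0,0,0,0.6],[0,0.021,0,0,0,0,0.6],[0,0.026,0,0,0,0,0.6],[0,0.031,0,0,0,0,0.6]]'; python3 st.py s5 top scene wrist
```

```text
time: 5.0
ee_pos: [0.47, -0.1232, 0.0145]
tcp_rot: [-179.9, 0.0, 168.8]
wrist_force: [2.0, -4.8, -0.5]
opening: 0.051
cab mm 33.9 -202.0 14.5 rot [-1.7993e+02  2.0000e-02  1.6884e+02] F cab 2.9 -4.4 -0.5 op 0.051 t 5.0
```

View pics/s5_top.png

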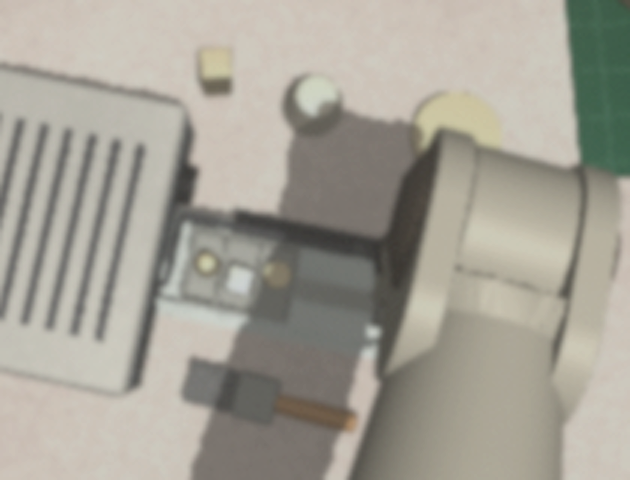

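View pics/s5_wrist.png

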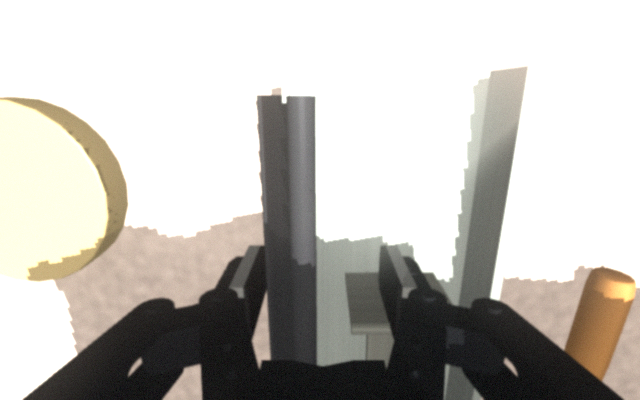

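View pics/s5_scene.png

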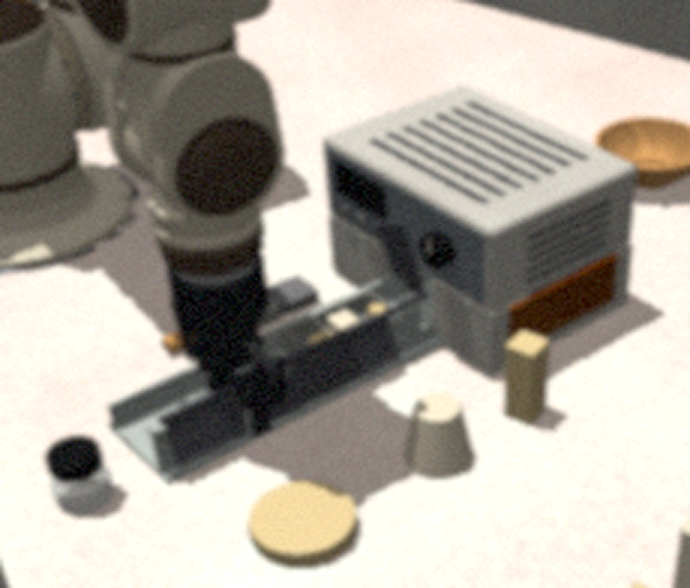

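```bash
python3 -m creep '[[0,0.006,0,0,0,0,0.6],[0,0.012,0,0,0,0,0.6],[0,0.018,0,0,0,0,0.6],[0,0.024,0,0,0,0,0.6],[0,0.030,0,0,0,0,0.6],[0,0.036,0,0,0,0,0.6],[0,0.042,0,0,0,0,0.6],[0,0.048,0,0,0,0,0.6]]'; python3 st.py s6 top scene wrist
```

```text
time: 5.95
ee_pos: [0.4792, -0.0763, 0.0145]
tcp_rot: [-179.9, 0.0, 168.8]
wrist_force: [1.6, -6.9, 0.5]
opening: 0.0514
cab mm 33.8 -154.3 14.5 rot [-1.7992e+02  2.0000e-02  1.6882e+02] F cab 2.9 -6.4 0.5 op 0.0514 t 5.95
```

View pics/s6_top.png

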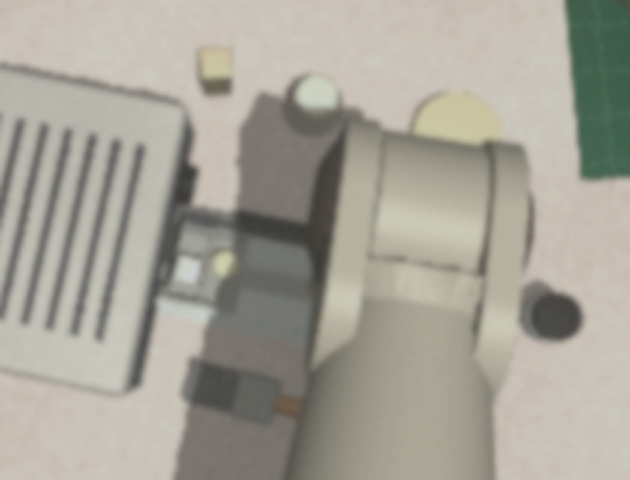

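View pics/s6_wrist.png

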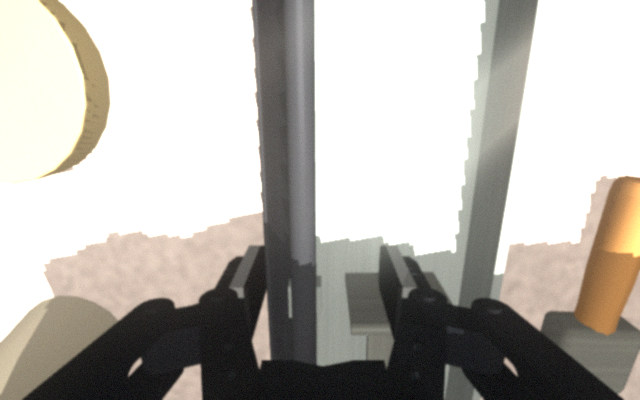

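View pics/s6_scene.png

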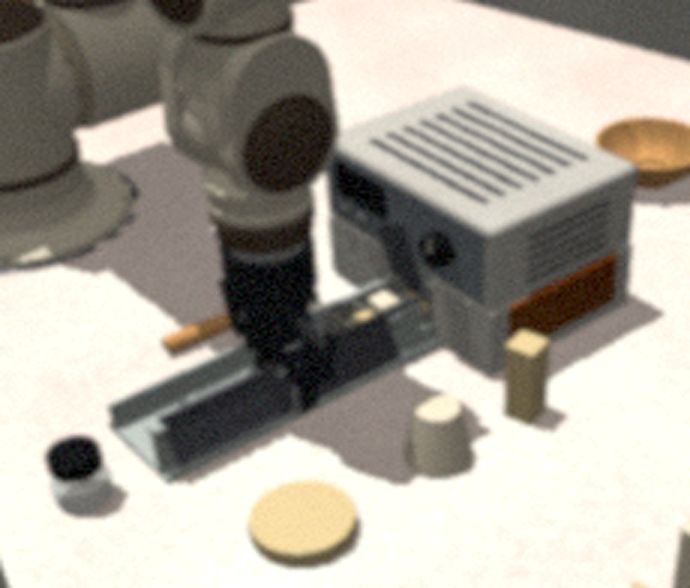

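Run:
```python
from h import *
p,_,_=pose(); c=cam('scene');t=cam('top')
for z in [.1,.15,.2,.25,.3,.35]:
    u,v=proj(c,[p[0],p[1],z])[0]; print(z,'scene crop',(u-180)*3,(v-80)*2.8, end=' ')
    ps=np.radians(-11.2);ex=np.array([np.cos(ps),np.sin(ps)]);ey=np.array([-ex[1],ex[0]]);oo=np.array([.476,.0816])
    r=plane(t,[(250+312/3,150+220/3)],z)[0,:2]-oo; print('top edge cab',r@ex,r@ey)
```

```text
0.1 scene crop 276.6847259485845 323.7771505827661 top edge cab 0.05708443731905448 -0.11151404225432157
0.15 scene crop 270.80850549711 278.0243784963208 top edge cab 0.05217391286966129 -0.10904560254219443
0.2 scene crop 264.5875545631528 229.52010443926542 top edge cab 0.04726338842026799 -0.10657716283006731
0.25 scene crop 257.99176023559846 178.01708223845364 top edge cab 0.04235286397087469 -0.10410872311794017
0.3 scene crop 250.987567305872 123.23875981453085 top edge cab 0.03744233952148139 -0.10164028340581306
0.35 scene crop 243.5375070891135 64.87504732715219 top edge cab 0.03253181507208814 -0.09917184369368591
```

```bash
python3 -m creep '[[0,0.006,0,0,0,0,0.6],[0,0.012,0,0,0,0,0.6],[0,0.018,0,0,0,0,0.6],[0,0.024,0,0,0,0,0.6],[0,0.030,0,0,0,0,0.6],[0,0.036,0,0,0,0,0.6],[0,0.042,0,0,0,0,0.6],[0,0.048,0,0,0,0,0.6]]'; python3 st.py s7 scene wrist
```

```text
time: 6.9
ee_pos: [0.4884, -0.0294, 0.0144]
tcp_rot: [-179.9, 0.0, 168.8]
wrist_force: [1.8, -6.4, 2.0]
opening: 0.0511
cab mm 33.8 -106.4 14.4 rot [-1.7991e+02  1.0000e-02  1.6881e+02] F cab 3.0 -5.9 2.0 op 0.0511 t 6.9
```

View pics/s7_wrist.png

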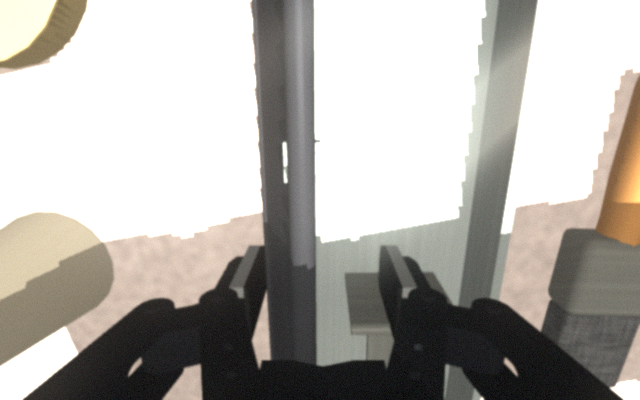

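View pics/s7_scene.png

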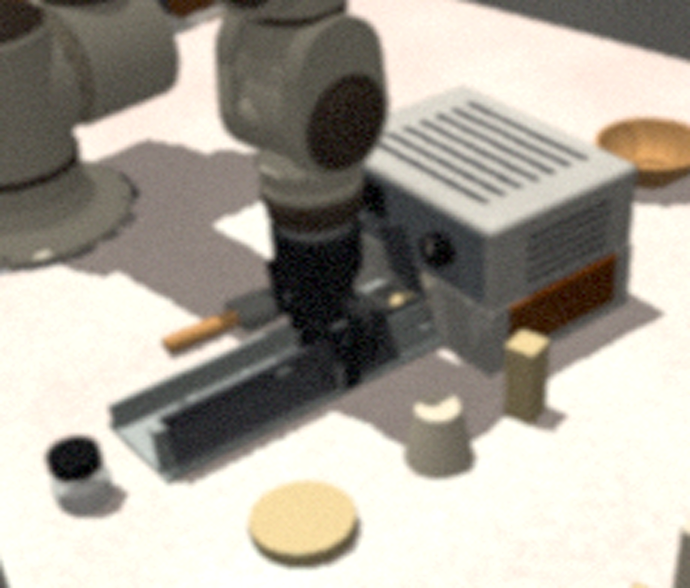

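```bash
python3 -m creep '[[0,0.005,0,0,0,0,0.6],[0,0.010,0,0,0,0,0.6],[0,0.014,0,0,0,0,0.6],[0,0.017,0,0,0,0,0.6],[0,0.020,0,0,0,0,0.6],[0,0.022,0,0,0,0,0.6],[0,0.024,0,0,0,0,0.6]]'; python3 st.py s8; python3 -m creep '[[0,0.001,0,0,0,0,0.6],[0,0.002,0,0,0,0,0.6]]'; python3 st.py s8
```

```text
time: 7.7
ee_pos: [0.493, -0.006, 0.0143]
tcp_rot: [-179.9, 0.0, 168.8]
wrist_force: [2.6, -6.4, 1.8]
opening: 0.0512
cab mm 33.7 -82.6 14.3 rot [-179.92    0.    168.82] F cab 3.8 -5.7 1.8 op 0.0512 t 7.7
time: 7.9
ee_pos: [0.4933, -0.0041, 0.0143]
tcp_rot: [-179.9, -0.0, 168.8]
wrist_force: [1.6, -6.8, 1.6]
opening: 0.0511
cab mm 33.7 -80.7 14.3 rot [-179.92   -0.    168.82] F cab 2.9 -6.3 1.6 op 0.0511 t 7.9
```

Still sliding at about 6 N; creep on until the force rises at the stop.

```bash
for i in 1 2; do python3 -m creep '[[0,0.001,0,0,0,0,0.6],[0,0.002,0,0,0,0,0.6]]' >/dev/null; python3 st.py s8;done
```

```text
cab mm 33.6 -79.4 14.3 rot [-179.82   -0.    168.81] F cab 2.5 -15.0 3.8 op 0.0514 t 8.1
cab mm 33.6 -79.4 14.4 rot [-179.57    0.    168.76] F cab 2.8 -27.9 5.2 op 0.0513 t 8.3
```

```bash
python3 -m creep '[[0,-0.003,0,0,0,0,0.6],[0,-0.006,0,0,0,0,0.6],[0,-0.01,0,0,0,0,0.6],[0,-0.014,0,0,0,0,0.6],[0,-0.014,0,0,0,0,0.6]]'; python3 st.py s9 wrist scene
```

```text
time: 8.8
ee_pos: [0.4915, -0.0135, 0.0143]
tcp_rot: [180.0, -0.0, 168.8]
wrist_force: [2.3, -0.6, 0.2]
opening: 0.0508
cab mm 33.6 -90.2 14.3 rot [180.    -0.   168.83] F cab 2.3 -0.1 0.2 op 0.0508 t 8.8
```

View pics/s9_wrist.png

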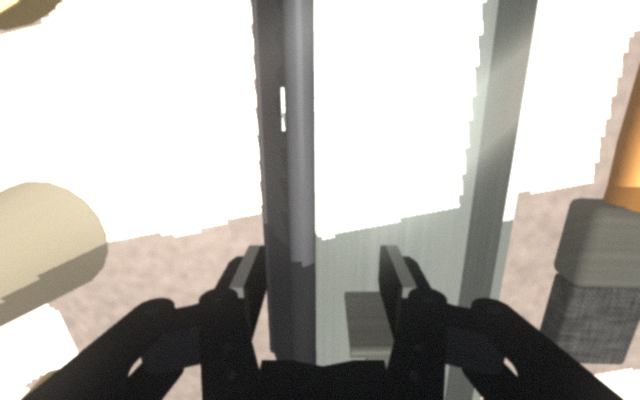

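```bash
python3 -m creep '[[0,0,-0.005,0,0,0,0.6],[0,0,-0.011,0,0,0,0.6],[0,0,-0.017,0,0,0,0.6],[0,0,-0.023,0,0,0,0.6],[0,0,-0.029,0,0,0,0.6],[0,0,-0.035,0,0,0,0.6],[0,0,-0.04,0,0,0,0.6],[0,0,-0.045,0,0,0,0.6]]'; python3 st.py s10;  python3 -m creep '[[0,0,-0.005,0,0,0,0.6],[0,0,-0.013,0,0,0,0.6],[0,0,-0.025,0,0,0,0.6],[0,-0.01,-0.045,0,0,0,0.6],[0,-0.03,-0.075,0,0,0,0.6],[0,-0.06,-0.11,0,0,0,0.6],[0,-0.09,-0.15,0,0,0,0.6],[0,-0.12,-0.18,0,0,0,0.6]]';  python3 -m creep '[[0,0,0,0,0,0,0.6],[0,0,0,0,0,0,0.6],[0,0,0,0,0,0,0.6]]'; python3 st.py s11 scene wrist top; cp pics/s11_wrist.png pics/f_wrist.png; python3 -c "
import h;import cv2
import numpy as np
np.savez('w2.npz',*h.cam('wrist'));cv2.imwrite('pics/f2.png',h.optics.camera('wrist')[:,:,::-1])"
```

```text
time: 9.7
ee_pos: [0.4912, -0.0131, 0.0596]
tcp_rot: [-180.0, -0.0, 168.9]
wrist_force: [0.3, -0.7, 0.6]
opening: 0.0511
cab mm 33.3 -89.9 59.6 rot [-1.8000e+02 -4.0000e-02  1.6885e+02] F cab 0.5 -0.6 0.6 op 0.0511 t 9.7
time: 10.5
ee_pos: [0.468, -0.1318, 0.2425]
tcp_rot: [-180.0, 0.1, 168.9]
wrist_force: [0.4, -0.1, -0.7]
opening: 0.0513
time: 10.8
ee_pos: [0.4681, -0.1304, 0.2386]
tcp_rot: [180.0, -0.1, 168.9]
wrist_force: [-1.1, 0.2, -0.6]
opening: 0.0508
cab mm 33.4 -209.5 238.6 rot [ 1.7999e+02 -8.0000e-02  1.6886e+02] F cab -1.2 -0.0 -0.6 op 0.0508 t 10.8
```

View pics/f2.png

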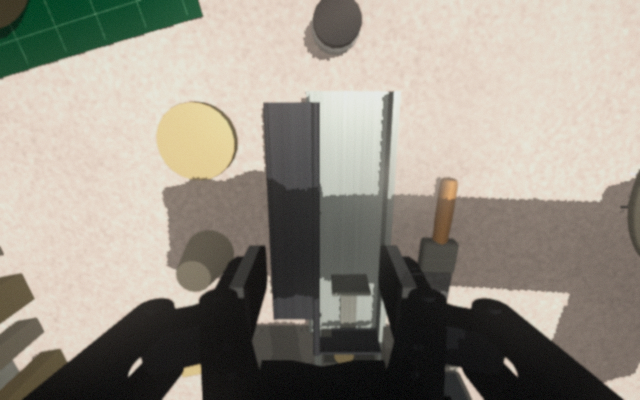

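View pics/s11_scene.png

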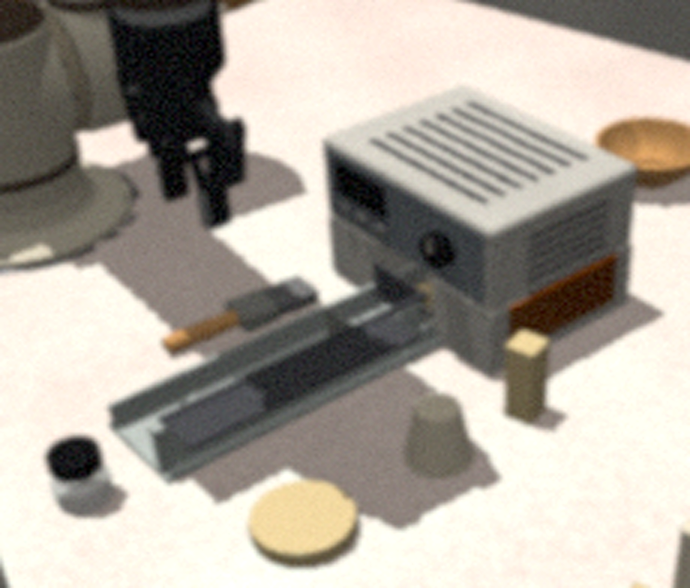

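Run:
```python
from h import *
d=np.load('w2.npz'); c=[d[k] for k in d.files]
ps=np.radians(-11.2); ex=np.array([np.cos(ps),np.sin(ps)]);ey=np.array([-ex[1],ex[0]]);oo=np.array([.476,.0816])
im=cv2.imread('pics/f2.png'); z=cv2.convertScaleAbs(cv2.resize(im[250:370,255:405],None,fx=5,fy=5,interpolation=2),alpha=2); cv2.imwrite('pics/f2z.png',z)
for n,uv,zz in [('push rear top L',(334,294),.046),('R',(371,294),.046),('bot',(332,276),.006),('botR',(367,276),.006),('plate out',(264,103),.0632),('plate in',(275,318),.0632)]:
    r=plane(c,[uv],zz)[0,:2]-oo; print(n,(r@ex*1e3).round(1),(r@ey*1e3).round(1))
W=lambda x,y,z:np.r_[oo+x*ex+y*ey,z]
s=cam('scene')
for n,X in dict(drum=W(0,.029,.034),leafTopHinge=W(.039,0,.066),leafTop=W(-.037,0,.062),leafbot=W(-.037,0,.024),leafbotH=W(.037,0,.024),pushT=W(0,-.068,.046)).items():
    u=proj(s,X)[0]; print(n,(u[0]-180)*3,(u[1]-80)*2.8, 'wrist',proj(c,X)[0])
s=cv2.imread('pics/s11_scene.png'); cv2.imwrite('pics/f_scz.png',cv2.resize(s[240:350,320:470],None,fx=5,fy=5,interpolation=2))
```

```text
push rear top L 19.7 -65.1
R -22.2 -65.1
bot 20.8 -64.8
botR -22.7 -64.8
plate out 85.8 -274.1
plate in 85.0 -45.9
drum 421.2702205300752 288.00229868374817 wrist [348.57889491 354.01196975]
leafTopHinge 423.20536021624764 290.26462976663686 wrist [316.91504522 353.88864464]
leafTop 371.99484599159905 260.8475012984477 wrist [383.29196239 351.23252063]
leafbot 373.9653980498536 291.21726259327517 wrist [378.10049847 329.22661908]
leafbotH 422.99514151896193 323.6138381519149 wrist [318.97982137 329.29254733]
pushT 338.9643636469414 316.6631547031127 wrist [351.47414803 291.78004908]
```

View pics/f2z.png

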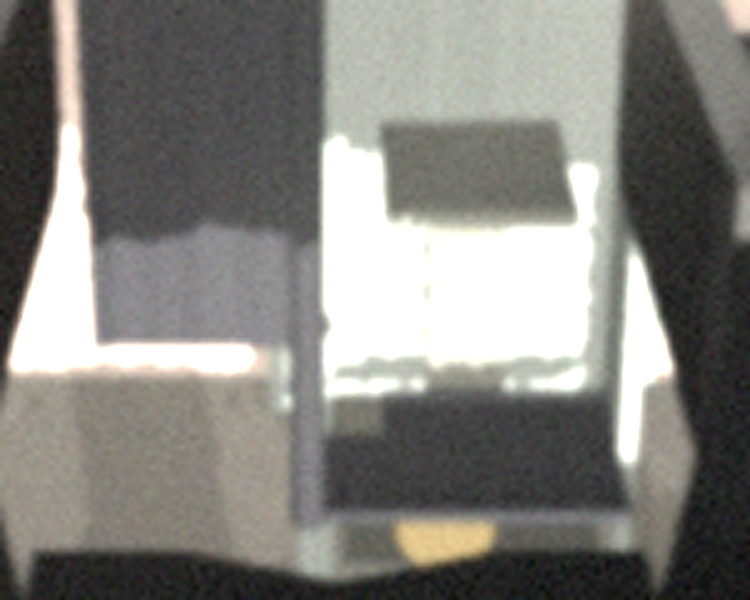

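View pics/f_scz.png

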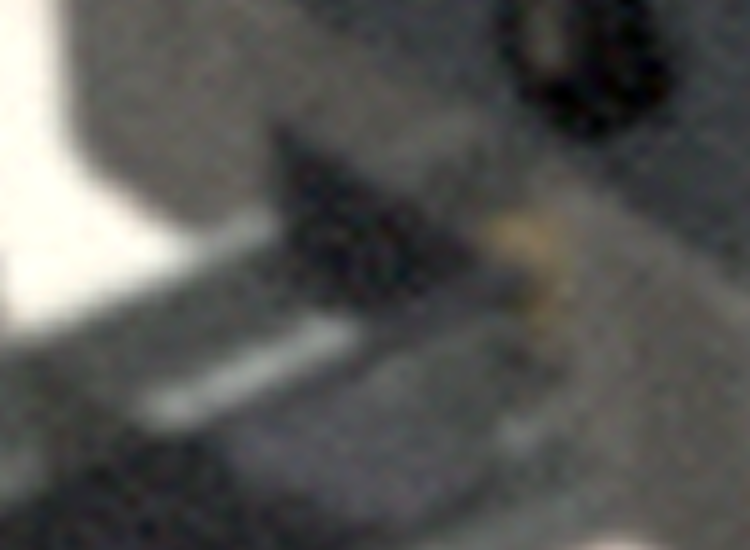

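```bash
python3 -c "
from workcell import bot
print(bot.job_done(), bot.get_obs()['time'])"
```

```text
the job is handed in; nothing more can be done
the job is handed in; nothing more can be done
```

The tray is home in the cabinet and the gate has shut behind it; I handed the job in about 11 s into the 45 s. One fingertip held the gate about 1.15 rad open by its finger plate, an angle I estimated from the fingertip position. The other pushed the tray about 145 mm along the chute.

**Pushing home:** the tray slid at about 6 N. At the back stop the force rose to 28 N with no further movement. The push finger was then at cabinet y ≈ -68 mm, as expected for fully home. I backed off and lifted slowly so the gate closed gently.

**Last checks:**
- The pictures show the finger plate level again and the leaf down across the lane.
- The drum's top shows just behind the leaf, where its compartment should be. The cone and block are out of sight inside the cabinet, so I couldn't check them after the push.
- The bystanders look where they were. I judged this by eye and did not measure them again.
- The gripper is clear, about 240 mm above the table.

**One disagreement:** the last wrist picture puts the push plate's rear face at about y = -65 mm, against -68 mm by contact. That is close to the camera's calibration error, so I trusted the contact with the stop.

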